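# Set the curing lamp's attenuator by clicks

### The job

Set the intensity of the spot-curing lamp for the next bonding job: with the fingertips, push the lever on its sloping panel all the way back to its shut end (the end with the red stud), then push it the other way counting the clicks from there, and leave it resting in the third click. Do not let it run past the third click at any moment, only push the lever and never pinch it, and leave everything else on the bench where it is.

Things in the scene. Friction and masses are not known exactly. Their poses are not given: they have to be found in the camera images.
- lamp: Spot-curing lamp, fixed: beige housing 240 (x) by 240 (y) by 160 mm high, upright. Origin: centre of its underside. x to the rear, y along the lever's slot towards the open end, z up. Top flat at z 160 for x -20 to 120 mm; in front a panel slopes down at 19 deg to z 125 at x -120. A light rod, amber disc and curing nest reach forward to x -260, below z 95 mm.
- attenuator (a joint): Lever position along its slot, m: 0 shut, growing to the lamp's +y (broad end of the white wedge); rigid stops at -0.0005 and 0.0605. Seats every 0.012 (0 to 0.060): first click from shut 0.012, third 0.036. Leaving a seat takes about 5 N, falling to none 6 to 7 mm on, where the lever jumps ahead into the next seat and stays. Starts at 0.008 to 0.028, mostly seated at 0.012 or 0.024.
- knob (a point): Centre of the lever's knob: orange top and core, a black rubber pad on each flank; 14 mm wide along the slot, 22 mm across, 28 mm tall. It stands square to the sloping panel, centre 31 mm off it, on a thin blade. At lever value q mm it lies at lamp x -80, y -30 + q, z 172 mm. Flanks are upright planes facing lamp -y and +y; nothing else stands over 5 mm proud of the panel.
- shut_end (a point): Head of the red stud (11 mm wide, 4 mm high) in the sloping panel, 25 mm beyond the knob's middle when the lever is fully shut; it marks the slot's shut end, at lamp x -71, y -55, z 146 mm.
- pad_shut: The knob's rubber pad on its shut-end side (lamp -y), moving with the lever: push it to move the lever towards open. Origin: the lever's foot at panel level, the same point for both pads.
- pad_open: The knob's rubber pad on its open-end side (lamp +y), moving with the lever: push it to move the lever towards shut. Origin as for the other pad. Fingers pressing on both pads at once count as pinching.
- glue: Bystander: amber adhesive bottle, 42 mm diameter, 115 mm tall, standing on the bench to the left (+y) of the lamp. Origin: centre of its underside.
- meter: Bystander: blue light meter 55 x 105 x 20 mm lying loose on the flat rear part of the lamp's top. Origin: centre of its underside.
- cup: Bystander: small white cup of lilac caps, 64 mm diameter, 50 mm tall, on the bench to the right (-y) and front of the lamp. Origin: centre of its underside.
- tote: Bystander: white tote of connectors 170 x 240 x 85 mm at the left of the bench. Origin: centre of its underside.
- carton: Bystander: orange box 70 x 100 x 50 mm at the right of the bench. Origin: centre of its underside.
- squeeze_bottle: Bystander: white squeeze bottle with red nozzle, 60 mm diameter, 155 mm tall, at the right of the bench. Origin: centre of its underside.
- pallet: Bystander: aluminium pallet 90 x 130 x 14 mm with lilac and white connectors standing 18 mm out of it, at the right of the bench. Origin: centre of its underside.
- spatula: Bystander: spatula 170 mm long lying on the bench at the lamp's front left. Origin: under its middle.

How it is judged (in metres and radians):
On the way, in this order (a step that is already met when the one before it is completed fails the run):
1. the lever is at its shut end (value of joint attenuator below 0.004 m), for 0.2 s.
2. the lever sits in the third click from the shut end (value of joint attenuator between 0.033 and 0.039 m), for 0.3 s.
At the end, for the whole second after the job is handed in: The lever rests in the third click (joint value 33 to 39 mm, still) after having been at its shut end (below 4 mm), and every bystander is within 20 mm of where it began (all of step 2 and velocity of joint attenuator between -0.005 and 0.005 m/s and distance of each of glue, meter, cup, tote, carton, squeeze_bottle, pallet, spatula from where it was at the start of the episode below 0.02 m); the robot touches nothing.
It fails at once if the lever ran past the third click (joint value over 43 mm) (value of joint attenuator above 0.043 m).
It fails at once if the lever was pinched: the fingers pressed on both flank pads of the knob at once (over 2 N each) (contact force between the fingers and pad_shut above 2 N and contact force between the fingers and pad_open above 2 N).
It fails at once if a bystander was pushed, knocked, lifted or carried more than 20 mm (not (distance of each of glue, meter, cup, tote, carton, squeeze_bottle, pallet, spatula from where it was at the start of the episode below 0.02 m)).
It also fails if it takes over 59 s, if anything falls off the work surface, if the arm or the gripper's body presses on something with over 40 N, if the wrist force passes 120 N, or if a joint passes its speed limit or range.

### The arm

A 6-joint arm with a two-finger parallel gripper is mounted at the origin on the work surface. World frame = base frame: x ahead of the robot, y to its left, z up, the work surface at z = 0. Lengths are in mm, angles in degrees, forces in N, time in s.
With the tool pointing down it reaches from about 300 to 850 mm from the base axis. Payload 4.2 kg.
Tool frame: the origin (TCP) lies midway between the tips of the shut fingers; the grasp point (between the pads) lies env.hold_point_z behind it (env.hold_point_z is the distance from the TCP to the grasp point, in mm); z points along the fingers, y is the line along which they close (so a half turn about z gives the same grasp; the last joint's range is limited). The gripper opens to 91 mm and grips with 3 to 60 N. Pads are 32 mm wide; open, the fingers measure 118 mm over their backs; the gripper's body (76 mm by 178 mm) begins 60 mm behind the grasp point.
Start: joints at [-76.433, 18.312, 89.639, -0, 72.044, -1.146], TCP at [146.045, -556.162, 192.676] pointing down, gripper open.
Joint ranges: [-177.97, 177.97], [-48.28, 115.42], [12.27, 149.76], [-77.06, 257.06], [2.81, 150.46], [-146.56, 146.56]. Speed limits (degrees/s): [147.25, 147.25, 180, 180, 180, 180].

### API

Orientations are given as [roll, pitch, yaw] about the fixed x, y, z axes, in that order (R = Rz(yaw) Ry(pitch) Rx(roll)).
In Python, from workcell import env, viewer, spotter gives the robot as it stands.
- The arm moves only by the tool apply_moves, never from a script. Its arguments are lists of equal length, an entry for each row: "delta_pos": the shift along the world's x, y, z normalised to -1 to 1, where 1 is 120 mm, a list of three; "rot": the turn, a rotation vector about the world's x, y, z normalised to -1 to 1, where 1 is 1.5 rad, a list of three; "hand": the opening, from 0 (shut) to 1 (fully open). A call has 1 to 10 rows; each row is the pose to reach, as a shift and turn from the pose commanded when the call began; what a row does not reach only later rows make up. A row lasts 1/12 s, in which the tool goes at most 41.7 mm and 7.16 degrees, less where a joint would pass 70% of its speed; a pose out of reach is approached as far as the arm can. A call with a number of a shift or a turn outside -1 to 1 is refused whole. A call with a gripper value outside its range is refused whole. The fingers move at their own pace and stop on an object; "newtons" is the grip in N (left out, the last holds). Time passes only in rows, so rows that repeat a pose let the fingers close. It gives the time, the measured TCP pose, the force, the opening and the grip force at its end, in the units of the state.
- env.state(): the state, without advancing time (a new reading comes with each control period).
- viewer.grab_frame(name): name is "scene" or "side" or "wrist"; returns a dict with "pixels" (420x560x3 uint8, red, green, blue), "camera_matrix" (3x3 intrinsics, pixels), "R" (3x3) and "t" (3): a world point X has camera coordinates R X + t; the wrist camera has in their place "mount" (4x4, takes a point from camera to tool coordinates, whose origin is the TCP and whose axes are the flange's). Camera axes: x right, y down, z forward; pixel columns grow to the right and rows downward; lengths in mm; the calibration is good to about 2 mm. A picture is of the moment at which its call begins: read the wrist's pose just before it. There is no depth.
- env.job_done(): hands the job in; it is judged then, once.
Trained networks look in a picture, given as the dict that the camera call returned (one of the last four; its "shot" number tells which), for a name from the list of things; names that differ only in an ending like _2 or _b are one class to them, and where a whole thing is asked for, a point or a joint stands for the part that bears it (a point fixed in the world has none). Each returns a list of dicts, best first, with "score" (0 to 1); they miss things now and then, are a little off and sometimes report something else, mostly with a low value. They report only what shows in the picture. A call takes as long as a camera call.
- spotter.trace(picture, query): "mask" (420x560 bool, what is visible of it) and "box" ([centre column, centre row, width, height] in pixels, round what is visible of it).
- spotter.landmark_of(picture, query): "position" ([column, row] in pixels: a listed point, or the origin of a listed thing).
The state is a dict: "time_s": time; "qpos": joint angles; "qvel": joint speeds; "effort": joint torques, N m; "ee_pos": TCP position; "ee_rot": TCP orientation; "force": force on the tool from outside, world axes, zero at the start; "torque": the same for the moment, N m; "gripper_width": finger opening in mm; "gripper_force": force on a finger pad.
Only numpy, scipy, OpenCV 4.12 (cv2) and the standard library are available. Lean on these libraries where they do the work, as an engineer would, in place of code of your own. Each camera call takes 0.05 s, during which the arm holds its last target. There are 200 camera calls.

## Working session

There is one attempt and no reset: what is moved stays moved. The work goes in short steps, Python scripts to look and compute and a tool call to move; the robot and the scene stay as the last step left them, time stands still between calls to the robot, and variables do not carry over. Pictures are saved under pics/ and viewed, at most 10 in all, crops included, and the job is handed in when it is done.

Besides the shell and the picture viewer there is one more tool, called after "Call:" by a JSON object that holds its "method" and its "body". apply_moves: Moves the arm, as the interface text tells. Its arguments: {"type":"object","properties":{"delta_pos":{"type":"array"},"rot":{"type":"array"},"hand":{"type":"array"},"newtons":{"type":"number"}},"required":["delta_pos","rot","hand"]}

```bash
mkdir -p pics; cat > h.py <<'E'
import numpy as np, cv2
from workcell import env, viewer, spotter
def snap(n,save=None):
    p=viewer.grab_frame(n)
    if save: cv2.imwrite('pics/'+save,p["pixels"][:,:,::-1])
    return p
def P(p):
    return np.array(p["camera_matrix"])@np.c_[np.array(p["R"]),np.array(p["t"])]
def lm(p,q):
    r=spotter.landmark_of(p,q); return [(np.round(a["position"],1).tolist(),round(a["score"],2)) for a in r[:2]]
def tri(pa,pb,a,b):
    X=cv2.triangulatePoints(P(pa),P(pb),np.array(a,float).reshape(2,1),np.array(b,float).reshape(2,1));return (X[:3]/X[3]).ravel()
E
python3 - <<'E'
from h import *
a=snap("scene","s0.png");b=snap("side","d0.png")
for q in ["lamp","knob","shut_end","pad_shut","meter","glue","cup","spatula"]:
    x,y=lm(a,q),lm(b,q); print(q,x,y, tri(a,b,x[0][0],y[0][0]).round(1) if x and y else '')
print(env.state()["ee_rot"],env.hold_point_z)
m=np.hstack([a["pixels"],b["pixels"]])[:,:,::-1]
cv2.imwrite('pics/both.png',cv2.resize(m,(800,300),interpolation=cv2.INTER_AREA))
E
```

```text
lamp [([294.2, 243.0], 0.89)] [([247.8, 220.4], 0.7)] [654.9  -5.8  17.2]
knob [([272.2, 200.0], 0.39)] [([267.1, 182.7], 0.47)] [578.7 -21.1 188.4]
shut_end [([268.5, 215.4], 0.77)] [([270.0, 188.4], 0.96)] [582.9 -50.1 145.6]
pad_shut [([275.8, 211.5], 0.45)] [([302.3, 164.5], 0.51)] [588.5 -95.9 210.9]
meter [([321.0, 209.2], 0.72), ([267.9, 214.2], 0.71)] [([217.6, 190.6], 0.7), ([361.6, 178.2], 0.66)] [719.4  49.8 163.1]
glue [] [([222.8, 257.7], 0.7)] 
cup [([221.4, 260.4], 0.73)] [([307.0, 208.4], 0.51)] [ 488.2 -183.7   -4.2]
spatula [([268.5, 201.8], 0.59), ([297.1, 245.5], 0.49)] [([284.6, 268.0], 0.56)] [462.6 134.5   3.3]
[ 1.79992134e+02 -7.14158227e-04  1.47124854e+01] 18.8
```

View pics/s0.png

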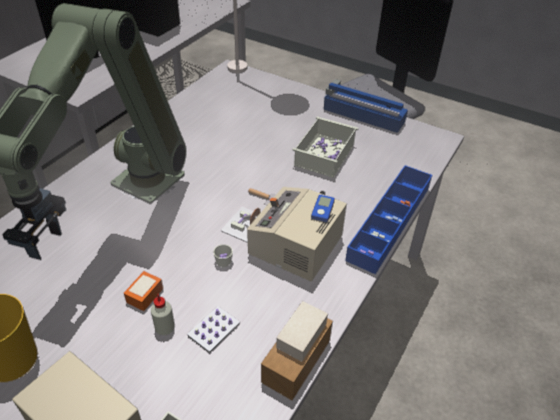

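View pics/d0.png

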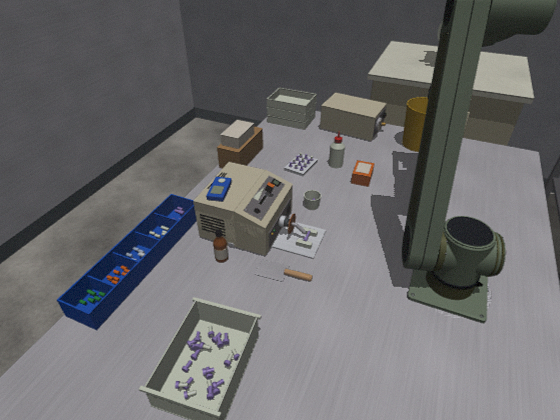

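Both pictures show the lamp upright near world (655, -5). The knob is at about (272,200) in the scene picture and the red stud at about (268,215). I'll bring the wrist camera above the panel.

Call:
{"method": "apply_moves", "body": {"delta_pos": [[0,0.1,0.35],[0.2,0.3,0.7],[0.5,0.6,1],[0.8,0.9,1],[0.8,1,1],[0.8,1,1]], "rot": [[0,0,0],[0,0,0],[0,0,0],[0,0,0],[0,0,0],[0,0,0]], "hand": [0.45,0.45,0.45,0.45,0.45,0.45]}}

```text
time_s: 1.4
ee_pos: [245.1, -432.6, 315.4]
ee_rot: [179.9, -0.2, 15.0]
force: [-0.6, 1.2, 1.4]
gripper_width: 54.4
gripper_force: 0.0
```

Call:
{"method": "apply_moves", "body": {"delta_pos": [[0.2,0.25,0.1],[0.4,0.5,0.2],[0.6,0.75,0.3],[0.8,1,0.4],[0.8,1,0.4]], "rot": [[0,0,0],[0,0,0],[0,0,0],[0,0,0],[0,0,0]], "hand": [0.45,0.45,0.45,0.45,0.45]}}

```text
time_s: 1.82
ee_pos: [341.9, -312.5, 363.2]
ee_rot: [179.9, -0.3, 15.1]
force: [0.5, -0.4, 0.6]
gripper_width: 41.1
gripper_force: 0.0
```

Call:
{"method": "apply_moves", "body": {"delta_pos": [[0.2,0.25,0],[0.4,0.5,0],[0.6,0.75,0],[0.8,1,0],[0.8,1,0]], "rot": [[0,0,0],[0,0,0],[0,0,0],[0,0,0],[0,0,0]], "hand": [0.45,0.45,0.45,0.45,0.45]}}

```text
time_s: 2.23
ee_pos: [437.1, -192.1, 359.9]
ee_rot: [-179.9, -0.1, 15.1]
force: [-0.1, -1.0, -0.2]
gripper_width: 41.1
gripper_force: 0.0
```

Call:
{"method": "apply_moves", "body": {"delta_pos": [[0.2,0.25,0],[0.4,0.5,0],[0.6,0.75,0],[0.7,1,0],[0.7,1,0]], "rot": [[0,0,0],[0,0,0],[0,0,0],[0,0,0],[0,0,0]], "hand": [0.45,0.45,0.45,0.45,0.45]}}

```text
time_s: 2.65
ee_pos: [520.0, -72.6, 359.4]
ee_rot: [-179.8, 0.0, 15.0]
force: [-0.6, -0.3, -0.0]
gripper_width: 41.1
gripper_force: 0.0
```

```bash
cat >> h.py <<'E'
from scipy.spatial.transform import Rotation as Ro
def wrist(save=None):
    s=env.state(); p=snap("wrist",save)
    T=np.eye(4);T[:3,:3]=Ro.from_euler('xyz',s["ee_rot"],degrees=True).as_matrix();T[:3,3]=s["ee_pos"]
    W=np.linalg.inv(T@np.array(p["mount"])); p["R"]=W[:3,:3];p["t"]=W[:3,3]
    return p,s
def ray(p,uv,z):
    d=p["R"].T@np.linalg.inv(p["camera_matrix"])@np.array([*uv,1.]);c=-p["R"].T@p["t"]
    return c+d*(z-c[2])/d[2]
E
python3 - <<'E'
from h import *
p,s=wrist("w0.png"); print(s["time_s"],np.round(s["ee_pos"],1),np.round(s["ee_rot"],1),s["gripper_width"])
for q,z in [("knob",172),("shut_end",146),("pad_shut",142),("lamp",0),("meter",160),("glue",0)]:
    for uv,sc in lm(p,q): print(q,uv,sc,ray(p,uv,z).round(1))
print(np.round(p["mount"],2))
E
```

```text
2.65 [520.  -72.6 359.4] [-179.8    0.    15. ] 41.11513040539393
knob [231.0, 118.7] 0.92 [576.9  -8.8 172. ]
knob [134.2, 27.7] 0.52 [637.2 104.2 172. ]
shut_end [276.1, 119.2] 0.66 [588.9 -55.  146. ]
pad_shut [244.2, 110.3] 0.46 [589.  -17.5 142. ]
lamp [253.7, 62.1] 0.73 [659.7  -1.9   0. ]
glue [136.6, 28.9] 0.88 [659.3 172.7   0. ]
[[   0.     -0.97   -0.25   69.4 ]
 [   1.      0.     -0.     -0.46]
 [   0.     -0.25    0.97 -192.  ]
 [   0.      0.      0.      1.  ]]
```

View pics/w0.png

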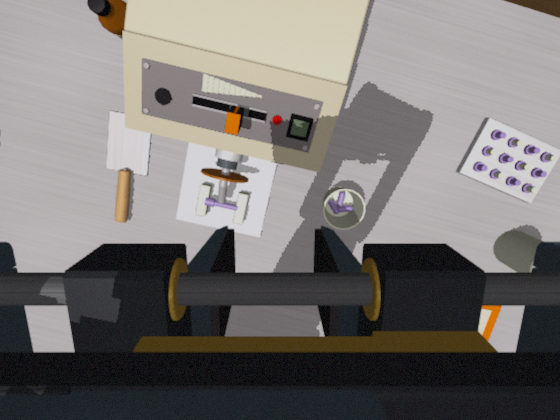

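The picture shows the knob at about (232,121), the red stud at (277,120), the slot from (193,101) to (267,117), and the panel screws at (146,66), (318,106), (145,111) and (306,149). I'll get the yaw from these.

```bash
python3 - <<'E'
from h import *
p,s=wrist()
for a,b,z in [((193,101),(267,117),143),((146,66),(318,106),153),((145,111),(306,149),133)]:
    A,B=ray(p,a,z),ray(p,b,z);d=A-B; print(A.round(1),B.round(1),np.degrees(np.arctan2(-d[0],d[1])).round(2))
E
```

```text
[582.4  34.5 143. ] [586.6 -50.4 143. ] 2.79
[605.   88.1 153. ] [ 612.  -102.2  153. ] 2.11
[557.4  88.6 133. ] [ 562.6 -104.3  133. ] 1.54
```

Call:
{"method": "apply_moves", "body": {"delta_pos": [[0.2,0.2,-0.2],[0.4,0.4,-0.4],[0.48,0.52,-0.6],[0.48,0.52,-0.8],[0.48,0.52,-0.9],[0.48,0.52,-0.9],[0.48,0.52,-0.9]], "rot": [[0,0,-0.05],[0,0,-0.1],[0,0,-0.15],[0,0,-0.15],[0,0,-0.15],[0,0,-0.15],[0,0,-0.15]], "hand": [0.45,0.45,0.45,0.45,0.45,0.45,0.45]}}

```text
time_s: 3.63
ee_pos: [575.4, -14.4, 252.6]
ee_rot: [180.0, 0.0, 1.8]
force: [0.0, 0.1, 0.5]
gripper_width: 41.1
gripper_force: 0.0
```

```bash
python3 - <<'E'
from h import *
p,s=wrist("w1.png"); print(s["time_s"],np.round(s["ee_pos"],1),np.round(s["ee_rot"],1),s["gripper_width"],np.round(s["force"],1))
a=snap("scene");b=snap("side")
for n,c in (("w",p),("s",a),("d",b)):
  for q,z in [("knob",172),("shut_end",146)]:
    for uv,sc in lm(c,q): print(n,q,uv,sc,ray(c,uv,z).round(1))
E
```

```text
3.6333 [575.4 -14.4 252.6] [180.    0.    1.8] 41.1126863065404 [0.  0.1 0.5]
w knob [271.1, 205.1] 0.67 [578.7 -11.2 172. ]
w shut_end [320.0, 186.5] 0.67 [590.4 -53.3 146. ]
s knob [274.0, 199.8] 0.59 [570.1  -3.4 172. ]
s shut_end [267.4, 216.3] 0.94 [578.7 -57.5 146. ]
d knob [265.6, 186.6] 0.64 [590.4 -16.5 172. ]
d knob [311.2, 206.0] 0.3 [425.2  18.2 172. ]
d shut_end [272.4, 188.5] 0.72 [581.3 -48.  146. ]
```

View pics/w1.png

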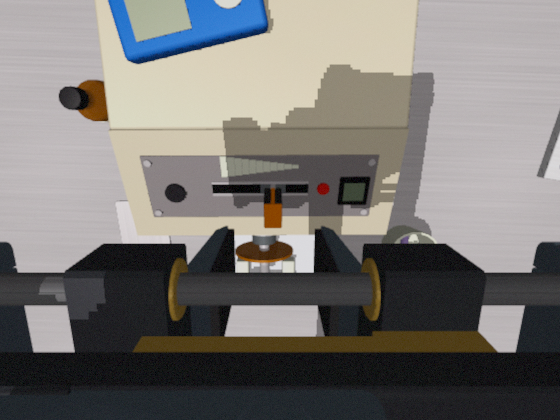

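The wrist picture shows the knob top at (273,213), midway between the fingertips at about columns 235 and 315. The stud is at (323,189). I'll lower the fingers so they straddle the knob.

Call:
{"method": "apply_moves", "body": {"delta_pos": [[0.02,0.02,-0.25],[0.02,0.02,-0.5],[0.02,0.02,-0.65],[0.02,0.02,-0.73],[0.02,0.02,-0.73],[0.02,0.02,-0.73]], "rot": [[0,0,0],[0,0,0],[0,0,0],[0,0,0],[0,0,0],[0,0,0]], "hand": [0.45,0.45,0.45,0.45,0.45,0.45]}}

```text
time_s: 4.58
ee_pos: [578.5, -11.4, 165.6]
ee_rot: [180.0, -0.0, 1.8]
force: [0.4, -0.3, -0.0]
gripper_width: 41.3
gripper_force: 0.0
```

Call:
{"method": "apply_moves", "body": {"delta_pos": [[0,-0.02,0],[0,-0.04,0],[0,-0.06,0],[0,-0.08,0],[0,-0.1,0],[0,-0.1,0],[0,-0.1,0]], "rot": [[0,0,0],[0,0,0],[0,0,0],[0,0,0],[0,0,0],[0,0,0],[0,0,0]], "hand": [0.45,0.45,0.45,0.45,0.45,0.45,0.45]}}

```text
time_s: 5.17
ee_pos: [578.1, -23.5, 165.2]
ee_rot: [180.0, -0.0, 1.8]
force: [-0.2, 0.6, 0.0]
gripper_width: 41.3
gripper_force: 0.0
```

```bash
python3 - <<'E'
from h import *
p,s=wrist("w2.png"); print(s["time_s"],np.round(s["ee_pos"],1),np.round(s["force"],1))
E
```

```text
5.1667 [578.1 -23.5 165.2] [-0.2  0.6  0. ]
```

View pics/w2.png

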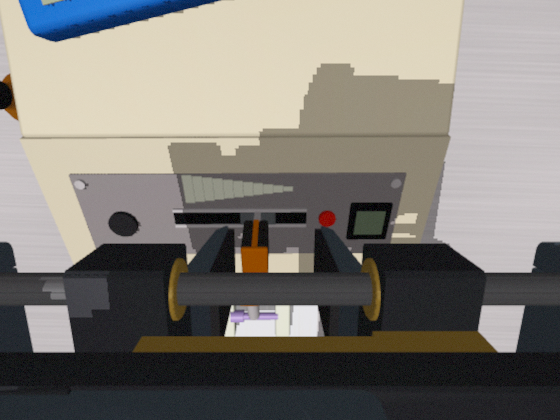

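The knob at (255,250) sits between the fingers, whose inner faces are at about columns 235 and 315, and it isn't touched yet. I'll push towards shut.

Call:
{"method": "apply_moves", "body": {"delta_pos": [[0,-0.015,0],[0,-0.03,0],[0,-0.045,0],[0,-0.06,0],[0,-0.075,0],[0,-0.09,0],[0,-0.1,0],[0,-0.1,0]], "rot": [[0,0,0],[0,0,0],[0,0,0],[0,0,0],[0,0,0],[0,0,0],[0,0,0],[0,0,0]], "hand": [0.45,0.45,0.45,0.45,0.45,0.45,0.45,0.45]}}

```text
time_s: 5.88
ee_pos: [578.2, -36.1, 165.3]
ee_rot: [179.9, -0.0, 1.8]
force: [0.0, 0.1, 1.9]
gripper_width: 41.2
gripper_force: 0.6
```

Call:
{"method": "apply_moves", "body": {"delta_pos": [[0,-0.01,0],[0,-0.02,0],[0,-0.03,0],[0,-0.04,0],[0,-0.05,0],[0,-0.05,0]], "rot": [[0,0,0],[0,0,0],[0,0,0],[0,0,0],[0,0,0],[0,0,0]], "hand": [0.45,0.45,0.45,0.45,0.45,0.45]}}

```text
time_s: 6.38
ee_pos: [578.2, -41.1, 165.4]
ee_rot: [-180.0, -0.0, 1.8]
force: [-0.4, 2.7, 3.7]
gripper_width: 41.4
gripper_force: 1.8
```

Call:
{"method": "apply_moves", "body": {"delta_pos": [[0,-0.01,0],[0,-0.02,0],[0,-0.03,0],[0,-0.03,0],[0,-0.03,0]], "rot": [[0,0,0],[0,0,0],[0,0,0],[0,0,0],[0,0,0]], "hand": [0.45,0.45,0.45,0.45,0.45]}}

```text
time_s: 6.8
ee_pos: [578.2, -45.2, 165.3]
ee_rot: [180.0, -0.0, 1.8]
force: [-0.2, 2.8, 5.2]
gripper_width: 40.8
gripper_force: 2.8
```

```bash
python3 - <<'E'
from h import *
p,s=wrist("w3.png"); print(s["time_s"],np.round(s["ee_pos"],1),np.round(s["force"],1))
for q,z in [("knob",172),("shut_end",146)]:
    for uv,sc in lm(p,q): print(q,uv,sc,ray(p,uv,z).round(1))
E
```

```text
6.8 [578.2 -45.2 165.3] [-0.2  2.8  5.2]
knob [228.3, 245.9] 0.8 [578.2 -18.7 172. ]
shut_end [288.8, 218.7] 0.92 [587.9 -53.6 146. ]
```

View pics/w3.png

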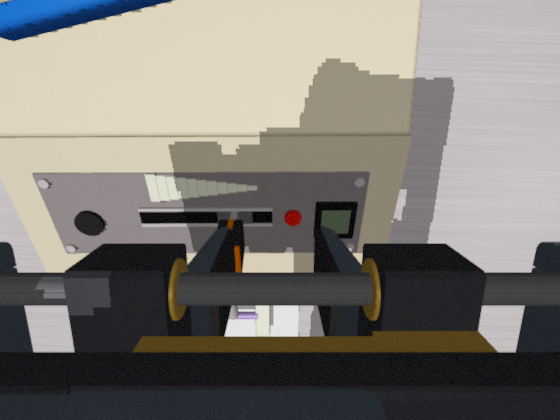

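```bash
python3 - <<'E'
from h import *
p,s=wrist()
K=p["camera_matrix"];print(np.round(K,1).tolist())
r=ray(p,(410,135),160);print("corner -20,-120:",r.round(1)); print("stud",ray(p,(292.5,218),148).round(1))
# w2 pose: shift
d=np.array([578.1,-23.5,165.2])-np.array(s["ee_pos"])
for uv in[(22,136),(449,136)]: print("w2 corners",(ray(p,uv,160-d[2])+d).round(1))
print("w2 stud",(ray(p,(327,218),148-d[2])+d).round(1))
for z in (172,186): print("w2 knob",z,(ray(p,(255.5,250),z-d[2])+d).round(1),"w3 right edge",ray(p,(245,240),z).round(1))
pr=lambda X:(lambda v:(v[:2]/v[2]).round(0).tolist())(P(p)@np.r_[X,1])
T=np.array(s["ee_pos"])
for dz in (0,21,50):
  for dx in (-16,16):print(dz,dx,[pr(T+[dx,e,dz]) for e in(34,20.5,-20.5)])
img=p["pixels"][150:330,170:350,::-1];cv2.imwrite('pics/w3c.png',cv2.resize(img,(720,720)[:2],interpolation=cv2.INTER_CUBIC)[:600])
E
```

```text
[[347.8, 0.0, 274.1], [0.0, 347.8, 209.9], [0.0, 0.0, 1.0]]
corner -20,-120: [ 642.2 -118.   160. ]
stud [589.  -55.8 148. ]
w2 corners [634.7 118.9 160. ]
w2 corners [ 642.2 -118.   160. ]
w2 stud [589.6 -55.6 148. ]
w2 knob 172 [576.1 -12.5 172. ] w3 right edge [582.  -28.1 172. ]
w2 knob 186 [581.5 -13.1 186. ] w3 right edge [586.9 -29.2 186. ]
0 -16 [[217.0, 267.0], [240.0, 268.0], [309.0, 270.0]]
0 16 [[217.0, 215.0], [240.0, 216.0], [312.0, 218.0]]
21 -16 [[211.0, 283.0], [236.0, 284.0], [312.0, 286.0]]
21 16 [[210.0, 226.0], [236.0, 227.0], [316.0, 229.0]]
50 -16 [[200.0, 311.0], [229.0, 312.0], [319.0, 315.0]]
50 16 [[198.0, 245.0], [229.0, 246.0], [324.0, 249.0]]
```

View pics/w3c.png

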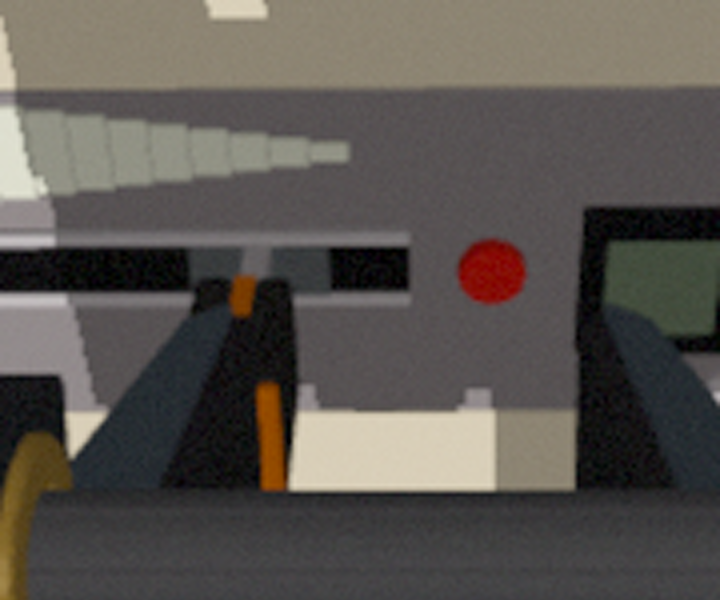

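```bash
python3 - <<'E'
from h import *
o=[]
for n in("scene","side"):
    p=snap(n);pr=lambda X:(lambda v:v[:2]/v[2])(P(p)@np.r_[X,1])
    c=pr([578,-25,175.]).round().astype(int); x0,y0=c-[40,50]
    print(n,x0,y0,[(5*(pr(X)-[x0,y0])).round().tolist() for X in ([578,-24.7,165.],[578,-65.7,165.],[578,-31.4,172.],[578,-19.4,172],[589,-56,148])])
    o.append(cv2.resize(p["pixels"][y0:y0+100,x0:x0+80,::-1],(400,500),interpolation=cv2.INTER_CUBIC))
cv2.imwrite('pics/c4.png',np.hstack(o))
E
```

```text
scene 233 154 [[198.0, 260.0], [164.0, 297.0], [193.0, 258.0], [203.0, 248.0], [187.0, 314.0]]
side 230 135 [[201.0, 265.0], [228.0, 230.0], [206.0, 250.0], [198.0, 260.0], [206.0, 256.0]]
```

View pics/c4.png

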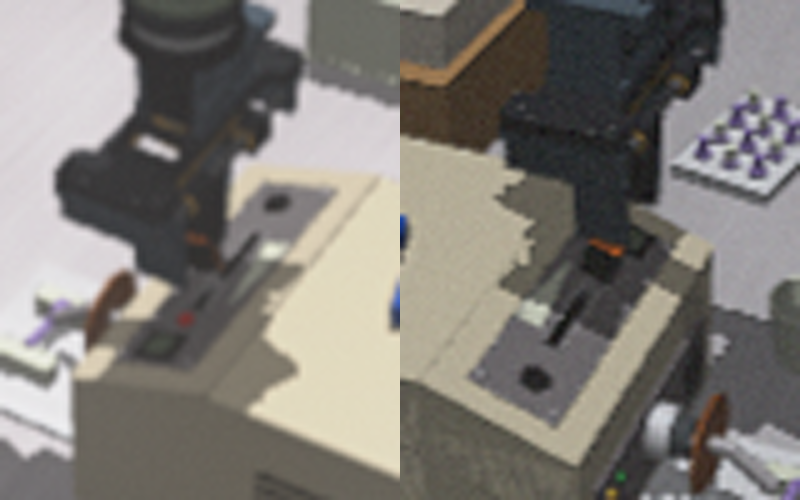

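In the side crop, the knob's orange top is at about (603,247), directly under the fingertip. With the gripper open, the tips sit higher than the TCP, so the finger is riding on the knob's top. I'll lift, re-centre and go lower.

Call:
{"method": "apply_moves", "body": {"delta_pos": [[0,0,0.1],[0,0,0.25],[0,0.1,0.3],[0,0.21,0.3],[0,0.21,0.3],[0,0.21,0.3]], "rot": [[0,0,0],[0,0,0],[0,0,0],[0,0,0],[0,0,0],[0,0,0]], "hand": [0.45,0.45,0.4,0.4,0.4,0.4]}}

```text
time_s: 7.6
ee_pos: [577.2, -18.8, 199.8]
ee_rot: [180.0, 0.1, 1.9]
force: [0.3, -0.3, 0.0]
gripper_width: 36.1
gripper_force: 0.0
```

```bash
python3 - <<'E'
from h import *
p,s=wrist("w5.png"); print(s["time_s"],np.round(s["ee_pos"],1),np.round(s["force"],1),s["gripper_width"])
print([(a["box"],round(a["score"],2)) for a in spotter.trace(p,"knob")[:2]])
for uv,sc in lm(p,"knob"): print(uv,sc,ray(p,uv,172).round(1))
m=cv2.inRange(cv2.cvtColor(p["pixels"],cv2.COLOR_RGB2HSV),(5,150,80),(20,255,255))
n,l,st,ce=cv2.connectedComponentsWithStats(m)
for i in range(1,n):
    if st[i,4]>20: print(st[i],ray(p,ce[i],186).round(1))
E
```

```text
7.6 [577.2 -18.8 199.8] [ 0.3 -0.3  0. ] 36.101859289064514
[([274.1, 226.2, 28.6, 58.1], 0.76), ([247.1, 162.9, 394.5, 323.5], 0.46)]
[273.4, 228.5] 0.91 [577.4 -17.8 172. ]
[ 39  75  24  47 592] [654.4 109.4 186. ]
[265 205  22  49 686] [577.  -19.3 186. ]
[359 259  11  25  74] [554.3 -77.1 186. ]
[179 260  17  38 160] [547.6  37.9 186. ]
[363 285   7   6  22] [544.  -79.1 186. ]
[363 292   8  14  36] [536.4 -79.9 186. ]
[182 299   7  13  32] [526.5  38.9 186. ]
[362 307   7  14  38] [524.1 -80.1 186. ]
[181 310  12  11  44] [520.2  37.8 186. ]
[ 123  332  274   20 2061] [500.2 -14.6 186. ]
[393 332  91  20 801] [ 505.5 -130.2  186. ]
```

View pics/w5.png

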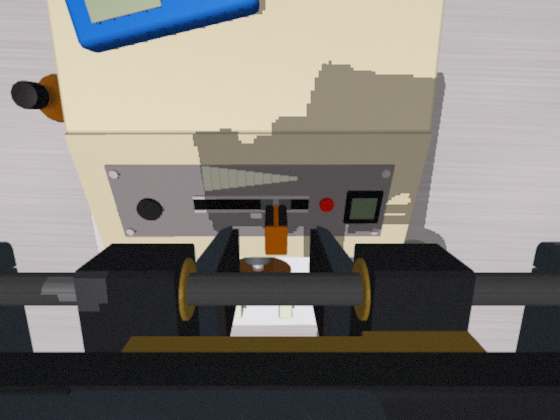

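The knob at (276,230) has y -19.3, so q is about 12 and it's seated. It's centred between the fingers. I'll lower further, then push.

Call:
{"method": "apply_moves", "body": {"delta_pos": [[0,0,-0.15],[0,0,-0.28],[0,0,-0.36],[0,0,-0.41],[0,0,-0.41],[0,0,-0.41]], "rot": [[0,0,0],[0,0,0],[0,0,0],[0,0,0],[0,0,0],[0,0,0]], "hand": [0.4,0.4,0.4,0.4,0.4,0.4]}}

```text
time_s: 8.25
ee_pos: [578.2, -19.9, 151.9]
ee_rot: [180.0, 0.0, 1.8]
force: [0.8, -0.1, -0.0]
gripper_width: 36.3
gripper_force: 0.0
```

Call:
{"method": "apply_moves", "body": {"delta_pos": [[0,-0.03,0],[0,-0.06,0],[0,-0.08,0],[0,-0.1,0],[0,-0.11,0],[0,-0.12,0],[0,-0.12,0]], "rot": [[0,0,0],[0,0,0],[0,0,0],[0,0,0],[0,0,0],[0,0,0],[0,0,0]], "hand": [0.4,0.4,0.4,0.4,0.4,0.4,0.4]}}

```text
time_s: 8.83
ee_pos: [578.5, -33.2, 152.5]
ee_rot: [-179.9, -0.1, 1.8]
force: [0.5, 3.0, 2.3]
gripper_width: 36.6
gripper_force: 1.7
```

Call:
{"method": "apply_moves", "body": {"delta_pos": [[0,-0.015,0],[0,-0.03,0],[0,-0.045,0],[0,-0.06,0],[0,-0.07,0],[0,-0.07,0]], "rot": [[0,0,0],[0,0,0],[0,0,0],[0,0,0],[0,0,0],[0,0,0]], "hand": [0.4,0.4,0.4,0.4,0.4,0.4]}}

```text
time_s: 9.33
ee_pos: [577.7, -43.1, 151.6]
ee_rot: [180.0, 0.0, 1.8]
force: [1.1, 0.1, 0.5]
gripper_width: 36.4
gripper_force: 0.0
```

```bash
cat >> h.py <<'E'
def kq():
    p,s=wrist(); print(s["time_s"],np.round(s["ee_pos"],1),np.round(s["force"],1),round(s["gripper_width"],1))
    m=cv2.inRange(cv2.cvtColor(p["pixels"],cv2.COLOR_RGB2HSV),(5,150,60),(20,255,255)); m[:195]=0;m[272:]=0;m[:,:200]=0;m[:,330:]=0
    n,l,st,ce=cv2.connectedComponentsWithStats(m)
    for i in range(1,n):
        if st[i,4]>15: print(st[i],"q",(ray(p,ce[i],184)[1]+31.4).round(1))
    for uv,sc in lm(p,"knob"): print(uv,sc,"q",(ray(p,uv,172)[1]+31.4).round(1))
    return p
E
python3 -c "
from h import *
kq()"
```

```text
9.3333 [577.7 -43.1 151.6] [1.1 0.1 0.5] 36.4
[236 225  30  47 720] q 0.2
[252.4, 252.8] 0.61 q 0.3
```

The lever is at shut (q about 0.2). Next I push the other way: dwell there, then the first click.

Call:
{"method": "apply_moves", "body": {"delta_pos": [[0,0,0],[0,0.05,0],[0,0.1,0],[0,0.15,0],[0,0.17,0],[0,0.17,0]], "rot": [[0,0,0],[0,0,0],[0,0,0],[0,0,0],[0,0,0],[0,0,0]], "hand": [0.4,0.4,0.4,0.4,0.4,0.4]}}

```text
time_s: 9.93
ee_pos: [578.0, -21.2, 151.9]
ee_rot: [180.0, 0.0, 1.9]
force: [0.1, -0.7, 0.6]
gripper_width: 36.4
gripper_force: 0.0
```

Call:
{"method": "apply_moves", "body": {"delta_pos": [[0,0.01,0],[0,0.02,0],[0,0.03,0],[0,0.04,0],[0,0.05,0],[0,0.06,0],[0,0.07,0],[0,0.075,0],[0,0.075,0],[0,0.075,0]], "rot": [[0,0,0],[0,0,0],[0,0,0],[0,0,0],[0,0,0],[0,0,0],[0,0,0],[0,0,0],[0,0,0],[0,0,0]], "hand": [0.4,0.4,0.4,0.4,0.4,0.4,0.4,0.4,0.4,0.4]}}

```text
time_s: 10.77
ee_pos: [578.1, -12.6, 151.9]
ee_rot: [-180.0, -0.0, 1.8]
force: [0.0, 0.1, -0.0]
gripper_width: 36.6
gripper_force: 0.0
```

```bash
python3 -c "
from h import *
kq()"
```

```text
10.7667 [578.1 -12.6 151.9] [ 0.   0.1 -0. ] 36.6
[275 227  29  45 619] q 12.4
[289.6, 254.9] 0.94 q 11.2
[285.6, 219.0] 0.72 q 14.1
```

First click reached, q about 12. Second click: TCP to about -1.

Call:
{"method": "apply_moves", "body": {"delta_pos": [[0,0.02,0],[0,0.035,0],[0,0.045,0],[0,0.055,0],[0,0.065,0],[0,0.075,0],[0,0.085,0],[0,0.095,0],[0,0.095,0],[0,0.095,0]], "rot": [[0,0,0],[0,0,0],[0,0,0],[0,0,0],[0,0,0],[0,0,0],[0,0,0],[0,0,0],[0,0,0],[0,0,0]], "hand": [0.4,0.4,0.4,0.4,0.4,0.4,0.4,0.4,0.4,0.4]}}

```text
time_s: 11.7
ee_pos: [578.2, -1.0, 151.9]
ee_rot: [-179.9, -0.0, 1.8]
force: [-0.7, 0.7, 0.5]
gripper_width: 36.4
gripper_force: 0.0
```

```bash
python3 -c "
from h import *
kq()"
```

```text
11.7 [578.2  -1.  151.9] [-0.7  0.7  0.5] 36.4
[274 228  29  44 584] q 24.3
[286.2, 256.2] 0.64 q 24.5
```

Second click reached, q about 24. Third click: TCP to about +11.

Call:
{"method": "apply_moves", "body": {"delta_pos": [[0,0.02,0],[0,0.035,0],[0,0.045,0],[0,0.055,0],[0,0.065,0],[0,0.075,0],[0,0.085,0],[0,0.095,0],[0,0.095,0],[0,0.095,0]], "rot": [[0,0,0],[0,0,0],[0,0,0],[0,0,0],[0,0,0],[0,0,0],[0,0,0],[0,0,0],[0,0,0],[0,0,0]], "hand": [0.4,0.4,0.4,0.4,0.4,0.4,0.4,0.4,0.4,0.4]}}

```text
time_s: 12.63
ee_pos: [578.1, 10.4, 151.9]
ee_rot: [-179.9, -0.0, 1.8]
force: [-0.5, -0.7, -0.5]
gripper_width: 36.6
gripper_force: 0.0
```

```bash
python3 -c "
from h import *
kq()"
```

```text
12.6333 [578.1  10.4 151.9] [-0.5 -0.7 -0.5] 36.6
[278 229  29  43 584] q 34.0
[289.8, 258.5] 0.56 q 34.0
```

Third click reached. I'll centre off the knob and lift straight up.

Call:
{"method": "apply_moves", "body": {"delta_pos": [[0,-0.03,0],[0,-0.05,0],[0,-0.05,0],[0,-0.05,0.15],[0,-0.05,0.35],[0,-0.05,0.6],[0,-0.05,0.8],[0,-0.05,0.8],[0,-0.05,0.8]], "rot": [[0,0,0],[0,0,0],[0,0,0],[0,0,0],[0,0,0],[0,0,0],[0,0,0],[0,0,0],[0,0,0]], "hand": [0.4,0.4,0.4,0.4,0.4,0.4,0.4,0.4,0.4]}}

```text
time_s: 13.48
ee_pos: [578.8, 3.6, 249.4]
ee_rot: [180.0, -0.2, 1.8]
force: [0.2, -0.3, -0.9]
gripper_width: 36.9
gripper_force: 0.0
```

```bash
python3 -c "
from h import *
p=kq();cv2.imwrite('pics/w6.png',p['pixels'][:,:,::-1])"
```

```text
13.4833 [578.8   3.6 249.4] [ 0.2 -0.3 -0.9] 36.9
[265 195  18  39 484] q 36.3
[251 247  56  21 836] q 30.7
[271.1, 209.6] 0.82 q 38.0
```

View pics/w6.png

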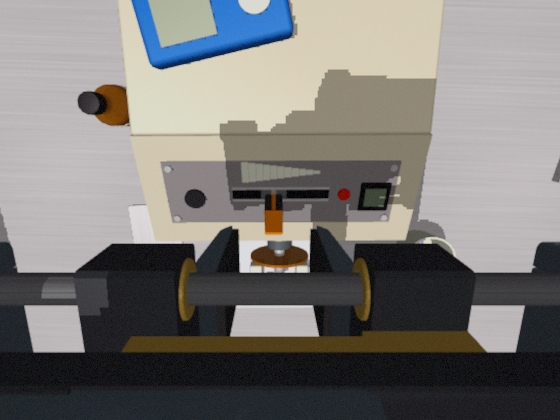

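The knob at (274,215) gives q of about 36, the third click. The gripper is clear, and the meter, glue bottle and cup haven't moved.

```bash
python3 -c "
from h import *
print(env.job_done())"
```

```text
the job is handed in; nothing more can be done
None
```

The lever was pushed to its shut end, then forward three separate clicks, and now rests in the third click at about 36 mm with the gripper clear; the job is handed in, but no verdict came back.

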